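# Slide the tall supply box home into its corner stop

## Task

The tall clear box with the green lid belongs in the low metal corner stop on the worktop: push it there with the fingers until its grey foot sits flush against both rails, and leave it standing there. It is heavy and tall, so push it low at its foot so that it slides; do not lift it or let it tip. Leave the white bottle, the tape roll, the marker and the black tube rack where they are.

Things in the scene. Friction and masses are not known exactly. Their poses are not given: they have to be found in the camera images.
- crate: Tall clear box, fixed green lid (139 x 214 mm), 180 mm high, 1 kg, on a grey foot frame 131 x 206 mm (x, y), 36 mm high; walls 3 mm in from it, lid rim 4 mm out. Origin: centre below. y points roughly away from the robot, x to its right. A low step (110 mm wide, 36 high) runs 60 mm out of the frame's near end (-y), with a black bumper. Slides at 5 to 9 N; pushed along x above 120 mm it tips.
- crate_rear (a point): Middle of the lower edge of the foot frame's rear face (short face away from the robot), [0, 103, 0] mm from the box origin. It lies on the rear rail's face when the box is home.
- crate_left (a point): Middle of the lower edge of the foot frame's left face (long face, box -x), [-65.5, 0, 0] mm from the box origin. It lies on the side rail's face when the box is home.
- stop: Fixed: two aluminium rails, 26 mm high, 12 mm wide, at a right angle. Origin: inner corner at z = 0 (box and rails stand on a 2 mm mat). x roughly away from the robot, y to its left. Inner faces: plane x = 0 (rear rail, 150 mm along -y) and y = 0 (side rail, 220 mm along -x). Home, the box lies at negative x and y, its y along the stop's x. It starts 30 to 65 mm short, turned up to 0.18 rad.
- bottle: Bystander: white screw-cap bottle, 39 mm across, 150 mm high, loose, standing to the left of the stop. Origin at the centre of its underside. Left of it stands the big blue water bath, a solid block 0.3 m high with its lid: pass the arm over it.
- tape: Bystander: roll of beige tape lying flat, 62 mm across, 19 mm high, loose, near the robot on the left. Origin at the centre of its underside.
- marker: Bystander: white marker pen with a black cap, 135 mm long, 16 mm thick, loose, lying near the robot on the right. Origin under its centre, on the worktop; it lies along its own y.
- rack: Bystander: empty black tube rack, 101 x 139 mm, 34 mm high, loose, on the right. Origin at the centre of its underside.

How it is judged:
By the outcome, as a careful person would: the job done as asked, in the order asked, and still so for the second after the job is handed in, with the robot touching nothing.
It also fails if it takes over 72 s, if anything falls off the work surface, if the arm or the gripper's body presses on something with over 40 N, if the wrist force passes 120 N, or if a joint passes its speed limit or range.

## Robot

A 7-joint arm with a two-finger parallel gripper is mounted at the origin on a cart in front of the work surface, level with it; the furniture and walls round the work are solid. World frame = base frame: x ahead of the robot, y to its left, z up, the work surface at z = 0. Lengths are in m, angles in rad, forces in N, time in s.
With the tool pointing down it reaches from about 0.425 to 0.925 m from the base axis. Payload 6.8 kg.
Tool frame: the origin (TCP) lies midway between the tips of the shut fingers; the grasp point (between the pads) lies 19 mm behind it; z points along the fingers, x is the direction in which the jaws open and shut, and the axes are right-handed (so a half turn about z gives the same grasp; the last joint's range is limited). The gripper opens to 85 mm and grips with 20 to 120 N. Pads are 22 mm wide; open, the fingers measure 114 mm over their backs; the gripper's body (76 mm by 85 mm) begins 54 mm behind the grasp point. The pads swing forward as they close: fully open they stand 13 mm farther back than shut.
Start: joints at [-1.438, 0.477, 0.022, 1.555, -0.011, 1.109, -0.083], TCP at [0.161, 0.656, 0.231] pointing down, gripper open.
Joint ranges: [-2.96, 2.96], [-0.34, 2.1], [-1.41, 1.46], [0.24, 2.44], [-1.37, 4.51], [0.17, 1.92], [-2.96, 2.96]. Speed limits (rad/s): [2.39, 2.39, 3.14, 3.14, 3.14, 3.14, 3.14].

## Interface

Orientations are given as a unit quaternion [w, x, y, z].
In Python, from station import * gives the robot as it stands.
- The arm moves only by the shell command python3 -m handwheel 'ROWS' [FORCE]. ROWS is JSON, a list of rows, each an object of numbers: "grip": the finger opening in cm, from 0 to 8.54; "tx", "ty", "tz": the shift along the tool's x, y, z in cm; "yaw": the turn about the tool's z in degrees. In form: [{"grip": .., "tx": .., "ty": .., "tz": .., "yaw": ..}, ...]. A call has 1 to 5 rows; each row shifts and turns the commanded pose from where the row before left it, along the tool's axes as they then stand; what a row does not reach is not made up. A row lasts 1/10 s, in which the tool goes at most 50 mm and 8.59 degrees, less where a joint would pass 70% of its speed; a pose out of reach is approached as far as the arm can. A call is refused whole if a number of a shift passes 5 or a number of a turn 8.59, either way. A call with a gripper value outside its range is refused whole. The fingers move at their own pace and stop on an object; FORCE is the grip in N (left out, the last holds). Time passes only in rows, so rows that do not move let the fingers close. It gives the time, the measured TCP pose, the force and the opening at its end, in the units of the state.
- get_obs(): the state, without advancing time (a new reading comes with each control period).
- read_camera(name): name is "side" or "top"; returns a dict with "image" (400x640x3 uint8, blue, green, red), "intrinsics" (3x3 intrinsics, pixels), "position" and "attitude" of the camera in the world. Camera axes: x right, y down, z forward; pixel columns grow to the right and rows downward; lengths in m; the calibration is good to about 2 mm. A picture is of the moment at which its call begins. There is no depth.
- hand_in(): hands the job in, once; it reports no verdict.
The state is a dict: "t": time; "q": joint angles; "joint_vel": joint speeds; "joint_torque": joint torques, N m; "eef_pos": TCP position; "tool_rot": TCP orientation; "contact_force": force on the tool from outside, world axes, zero at the start; "torque": the same for the moment, N m; "gripper_width": opening from 0.0 (shut) to 1.0 (fully open).
Only numpy, scipy, OpenCV 4.12 (cv2) and the standard library are available. Lean on these libraries where they do the work, as an engineer would, in place of code of your own. Each camera call takes 0.05 s, during which the arm holds its last target. There are 200 camera calls.

## Working session

There is one attempt and no reset: what is moved stays moved. The work goes in short steps, Python scripts to look and compute and a shell command to move; the robot and the scene stay as the last step left them, time stands still between calls to the robot, and variables do not carry over. Pictures are saved under pics/ and viewed, about 8 in all and at most 12, crops included, and the job is handed in when it is done.

```bash
mkdir -p pics
cat > h.py <<'E'
from station import *
import numpy as np, cv2
from scipy.spatial.transform import Rotation as R
def snap(n,fn=None):
    c=read_camera(n); 
    if fn: cv2.imwrite('pics/'+fn,c['image'])
    return c
def rot(c):
    a=np.array(c['attitude'],float)
    return a if a.shape==(3,3) else R.from_quat(a[[1,2,3,0]]).as_matrix()
def ray(c,u,v,z):
    d=rot(c)@np.linalg.solve(np.array(c['intrinsics']),[u,v,1.]); p=np.array(c['position'])
    return p+d*(z-p[2])/d[2]
def proj(c,P):
    q=np.array(c['intrinsics'])@(rot(c).T@(np.array(P,float)-c['position'])); return q[:2]/q[2]
E
python3 - <<'E'
from h import *
for n in('top','side'):
    c=snap(n,n+'0.png');print(n,c['position'],c['attitude'],c['intrinsics'])
o=get_obs();print(o['t'],o['eef_pos'],o['tool_rot'],o['contact_force'],o['gripper_width'])
E
```

```text
top [-0.18164632  0.03287185  1.05323023] [ 0.19022542 -0.53903136  0.77799007 -0.26075073] [[487.42680383   0.         315.62424344]
 [  0.         487.42680383 201.48304404]
 [  0.           0.           1.        ]]
side [0.27585559 0.56440198 0.8023121 ] [ 0.07059632 -0.14117067  0.90818071 -0.38767873] [[433.45951336   0.         313.06326238]
 [  0.         433.45951336 195.99169761]
 [  0.           0.           1.        ]]
0.1 [0.16086272 0.65500291 0.23040794] [ 5.74977419e-04  7.86908754e-01  6.17068803e-01 -6.12178437e-04] [ 0.41609434 -0.35974352  0.12832744] 0.995757171645128
```

View pics/top0.png

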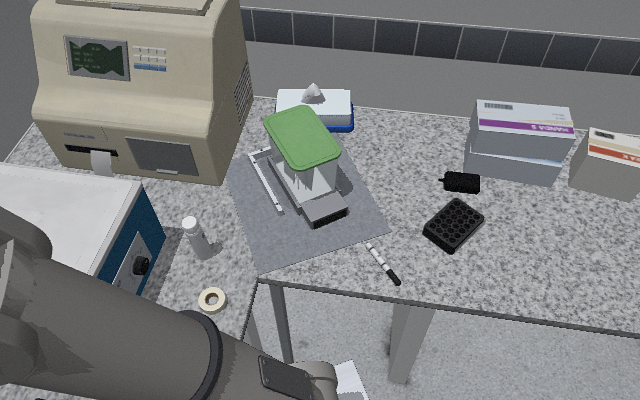

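View pics/side0.png

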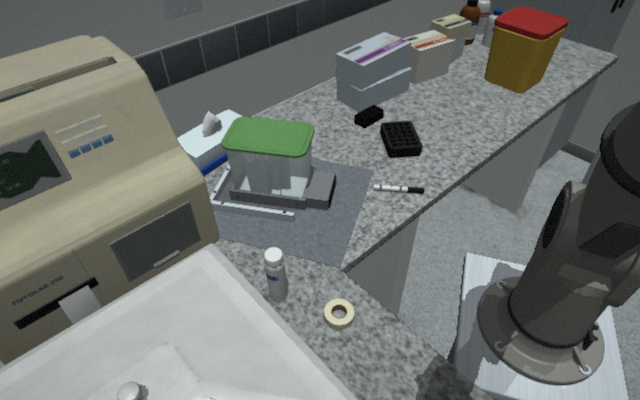

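The top view shows the box (lid near 300,135; step and bumper near 325,210), with the side rail running from about (252,157) to (280,212). The side view shows the side rail from (213,203) to (293,215) and the box's step at (320,188). I'll enlarge both views next.

Run:
```python
import cv2,numpy as np
a=cv2.imread('pics/top0.png')[95:240,225:365];b=cv2.imread('pics/side0.png')[105:230,200:350]
a=cv2.resize(a,None,fx=4,fy=4,interpolation=cv2.INTER_CUBIC);cv2.imwrite('pics/a.png',a)
b=cv2.resize(b,None,fx=5,fy=4.6,interpolation=cv2.INTER_CUBIC)
b=cv2.resize(cv2.imread('pics/side0.png')[110:230,200:350],None,fx=5,fy=5,interpolation=cv2.INTER_CUBIC);cv2.imwrite('pics/b.png',b)
```

```text
(no output)
```

View pics/a.png

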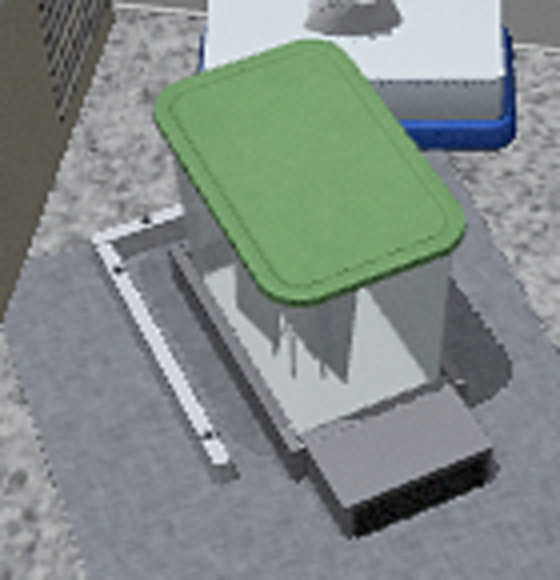

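View pics/b.png

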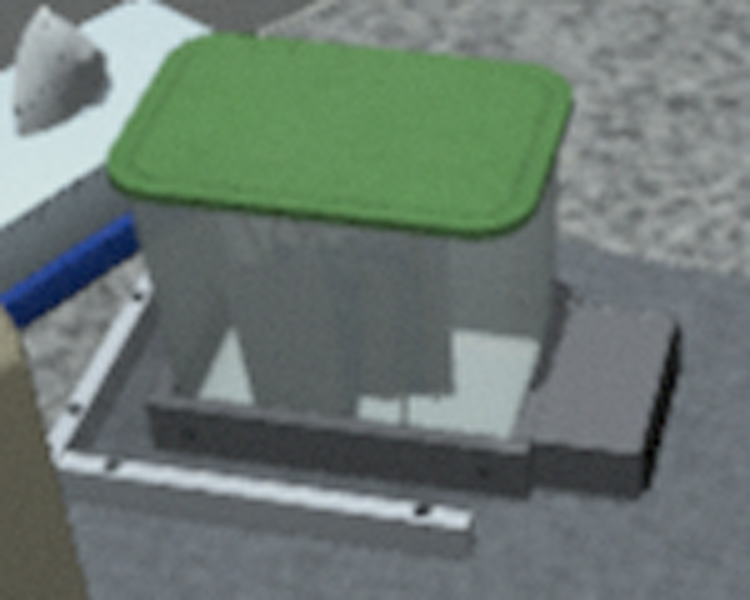

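Crops: the rails' bright tops and the step's top corners are clear in both. Next I'll get the lid rectangle, rail tops and foot edges by casting rays onto known heights.

```bash
cat > m.py <<'E'
from h import *
def lid(c,lo=(35,60,40),hi=(85,255,255)):
    m=cv2.inRange(cv2.cvtColor(c['image'],cv2.COLOR_BGR2HSV),lo,hi); m[:90]=0
    k=max(cv2.findContours(m,0,1)[0],key=cv2.contourArea)[:,0]
    w=np.array([ray(c,u,v,.180)[:2] for u,v in k+0.0],np.float32)
    r=cv2.minAreaRect(w*1000); p=cv2.boxPoints(r)
    e=p[1]-p[0] if np.linalg.norm(p[1]-p[0])>np.linalg.norm(p[2]-p[1]) else p[2]-p[1]
    if e[0]<0:e=-e
    return r[0],sorted(r[1]),np.arctan2(e[1],e[0])  # heading of box y
if __name__=='__main__':
    for n in('top','side'):
        c=snap(n); print(n,'lid',*lid(c))
        if n=='top': f=lambda x,y,z:(ray(c,225+x/4,95+y/4,z)*1000).round()[:2]; P=dict(rail_out_corner=(93,238),rail_in_corner=(118,253),side_end_out=(210,463),side_end_in=(232,452)); S=dict(stepNL=(350,508),stepNR=(492,450),stepFL=(300,436))
        else: f=lambda x,y,z:(ray(c,200+x/5,110+y/5,z)*1000).round()[:2]; P=dict(out_corner=(55,462),in_corner=(80,452),side_end_out=(470,529),side_end_in=(470,513),rear_in=(152,293));S=dict(stepNL=(640,455),stepNR=(680,322),footRL=(150,405),footNL=(530,443))
        for k,v in P.items():print(k,f(*v,.028))
        for k,v in S.items():print(k,f(*v,.038))
        B=c['image']; hsv=cv2.cvtColor(B,cv2.COLOR_BGR2HSV)
    for nme,bx,z in():pass
E
python3 m.py
```

```text
top lid (664.8403930664062, -226.68740844726562) [140.08139038085938, 216.63890075683594] 0.110745534
rail_out_corner [ 795. -105.]
rail_in_corner [ 775. -118.]
side_end_out [ 573. -123.]
side_end_in [ 576. -139.]
stepNL [ 499. -194.]
stepNR [ 510. -296.]
stepFL [ 565. -183.]
side lid (662.1455078125, -224.879638671875) [144.29278564453125, 212.35189819335938] 0.11100821
out_corner [ 786. -105.]
in_corner [ 777. -115.]
side_end_out [ 566. -123.]
side_end_in [ 570. -133.]
rear_in [ 798. -242.]
stepNL [ 498. -188.]
stepNR [ 506. -292.]
footRL [ 752. -149.]
footNL [ 554. -180.]
```

```bash
python3 - <<'E'
from h import *
c=snap('top')
for n,u,v,z in [('rackL',424,236,.034),('rackTL',450,200,.034),('rackR',484,210,.034),('rackN',458,252,0),('blk',445,180,.03),('blkN',445,190,.0),('mk1',369,245,.008),('mk2',397,283,.008),('bot',192,222,.15),('tape',211,300,.02)]: print(n,(ray(c,u,v,z)*1000).round())
E
python3 -m handwheel '[{"tz":-5,"yaw":-3.76},{"tz":-5,"yaw":-3.76},{"tz":-5,"yaw":-3.76},{"tz":-5,"yaw":-3.76},{"tz":-3,"yaw":-3.76}]'
```

```text
rackL [ 363. -440.   34.]
rackTL [ 439. -558.   34.]
rackR [ 379. -623.   34.]
rackN [ 308. -513.    0.]
blk [ 508. -582.   30.]
blkN [ 496. -582.    0.]
mk1 [ 402. -310.    8.]
mk2 [ 280. -329.    8.]
bot [522.  87. 150.]
tape [387.  98.  20.]invalid input
```

```bash
python3 -m handwheel '[{"grip":8.54,"tx":0,"ty":0,"tz":-5,"yaw":-3.8},{"grip":8.54,"tx":0,"ty":0,"tz":-5,"yaw":-3.8},{"grip":8.54,"tx":0,"ty":0,"tz":-5,"yaw":-3.8},{"grip":8.54,"tx":0,"ty":0,"tz":-5,"yaw":-3.8},{"grip":8.54,"tx":0,"ty":0,"tz":-3,"yaw":-3.6}]'
```

```text
t: 0.75
eef_pos: [0.1612, 0.6559, 0.4663]
tool_rot: [-0.002, 0.675, 0.738, 0.002]
contact_force: [-0.9, 1.3, 0.5]
gripper_width: 0.999
```

```bash
python3 -m handwheel '[{"grip":8.54,"tx":-3,"ty":3,"tz":0,"yaw":0},{"grip":8.54,"tx":-3,"ty":3,"tz":0,"yaw":0},{"grip":8.54,"tx":-3,"ty":3,"tz":0,"yaw":0},{"grip":8.54,"tx":-3,"ty":3,"tz":0,"yaw":0},{"grip":8.54,"tx":-3,"ty":3,"tz":0,"yaw":0}]'
python3 -m handwheel '[{"grip":8.54,"tx":-3,"ty":3,"tz":0,"yaw":0},{"grip":8.54,"tx":-3,"ty":3,"tz":0,"yaw":0},{"grip":8.54,"tx":-3,"ty":3,"tz":0,"yaw":0},{"grip":8.54,"tx":-3,"ty":3,"tz":0,"yaw":0},{"grip":8.54,"tx":-3,"ty":3,"tz":0,"yaw":0}]'
python3 -m handwheel '[{"grip":8.54,"tx":-4,"ty":2,"tz":0,"yaw":0},{"grip":8.54,"tx":-4,"ty":2,"tz":0,"yaw":0},{"grip":8.54,"tx":-4,"ty":2,"tz":0,"yaw":0},{"grip":8.54,"tx":-4,"ty":2,"tz":0,"yaw":0},{"grip":8.54,"tx":-4,"ty":2,"tz":0,"yaw":0}]'
```

```text
t: 1.25
eef_pos: [0.3246, 0.5178, 0.4613]
tool_rot: [-0.0, 0.676, 0.737, 0.0]
contact_force: [0.9, 0.2, -0.0]
gripper_width: 0.997
t: 1.75
eef_pos: [0.4871, 0.3815, 0.4614]
tool_rot: [-0.0, 0.676, 0.737, 0.0]
contact_force: [0.3, 0.0, -0.4]
gripper_width: 0.999
t: 2.25
eef_pos: [0.6036, 0.1907, 0.4613]
tool_rot: [-0.0, 0.675, 0.737, 0.0]
contact_force: [-0.4, 0.2, -0.1]
gripper_width: 1.001
```

```bash
python3 -m handwheel '[{"grip":8.54,"tx":-4.9,"ty":0.2,"tz":0,"yaw":0},{"grip":8.54,"tx":-4.9,"ty":0.2,"tz":0,"yaw":0},{"grip":8.54,"tx":-4.9,"ty":0.2,"tz":0,"yaw":0},{"grip":8.54,"tx":-4.9,"ty":0.2,"tz":0,"yaw":0},{"grip":8.54,"tx":-4.9,"ty":0.2,"tz":0,"yaw":0}]'
python3 -m handwheel '[{"grip":8.54,"tx":-4.9,"ty":0.2,"tz":0,"yaw":0},{"grip":8.54,"tx":-4.9,"ty":0.2,"tz":0,"yaw":0},{"grip":8.54,"tx":-4.9,"ty":0.2,"tz":0,"yaw":0},{"grip":8.54,"tx":-4.9,"ty":0.2,"tz":0,"yaw":0},{"grip":8.54,"tx":-4.9,"ty":0.2,"tz":0,"yaw":0}]'
python3 -m handwheel '[{"grip":8.54,"tx":-4.9,"ty":0,"tz":0,"yaw":0},{"grip":8.54,"tx":-4.5,"ty":0,"tz":0,"yaw":0},{"grip":8.54,"tx":0,"ty":0,"tz":2,"yaw":0},{"grip":8.54,"tx":0,"ty":0,"tz":4,"yaw":0},{"grip":8.54,"tx":0,"ty":0,"tz":4,"yaw":0}]'
```

```text
t: 2.75
eef_pos: [0.6342, -0.0528, 0.4614]
tool_rot: [-0.0, 0.675, 0.737, 0.0]
contact_force: [0.7, 0.1, -0.1]
gripper_width: 1.0
t: 3.25
eef_pos: [0.6657, -0.2958, 0.4612]
tool_rot: [-0.0, 0.675, 0.737, 0.0]
contact_force: [1.1, -0.4, 0.4]
gripper_width: 1.001
t: 3.75
eef_pos: [0.6738, -0.3886, 0.3603]
tool_rot: [0.001, 0.676, 0.737, 0.0]
contact_force: [0.9, -0.2, -0.2]
gripper_width: 1.001
```

```bash
python3 -m handwheel '[{"grip":8.54,"tx":0,"ty":0,"tz":5,"yaw":0},{"grip":8.54,"tx":0,"ty":0,"tz":5,"yaw":0},{"grip":8.54,"tx":0,"ty":0,"tz":5,"yaw":0},{"grip":8.54,"tx":0,"ty":0,"tz":5,"yaw":0},{"grip":8.54,"tx":0,"ty":0,"tz":5,"yaw":0}]'
python3 -m handwheel '[{"grip":8.54,"tx":0,"ty":0,"tz":4,"yaw":0},{"grip":8.54,"tx":0,"ty":0,"tz":3,"yaw":0},{"grip":8.54,"tx":0,"ty":0,"tz":2,"yaw":0},{"grip":8.54,"tx":0,"ty":0,"tz":1,"yaw":0},{"grip":8.54,"tx":0,"ty":0,"tz":0.2,"yaw":0}]'
python3 - <<'E'
from h import *
snap('top','t1.png');c=cv2.imread('pics/t1.png')[80:290,200:480];cv2.imwrite('pics/t1c.png',cv2.resize(c,None,fx=2.8,fy=2.8,interpolation=2))
E
```

```text
t: 4.25
eef_pos: [0.6738, -0.3873, 0.1094]
tool_rot: [0.0, 0.675, 0.737, 0.0]
contact_force: [0.3, -0.6, -0.2]
gripper_width: 1.001
t: 4.75
eef_pos: [0.6738, -0.3876, 0.0086]
tool_rot: [-0.0, 0.676, 0.737, -0.0]
contact_force: [0.7, 0.2, -0.1]
gripper_width: 0.996
```

View pics/t1c.png

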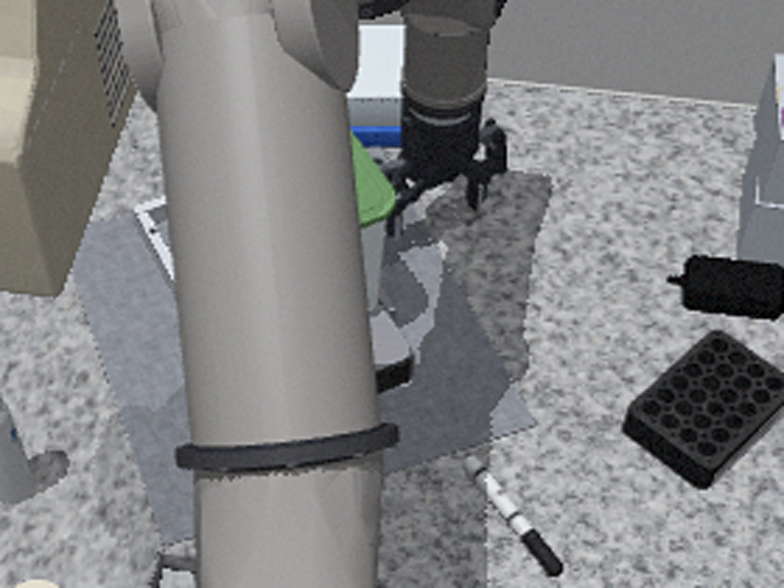

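The arm hides part of the top view. The gripper stands clear to the right of the box, with the left finger near (400,190) in the crop. I'll approach slowly.

```bash
for i in 1; do python3 -m handwheel '[{"grip":8.54,"tx":0.5,"ty":0,"tz":0,"yaw":0},{"grip":8.54,"tx":0.5,"ty":0,"tz":0,"yaw":0},{"grip":8.54,"tx":0.5,"ty":0,"tz":0,"yaw":0},{"grip":8.54,"tx":0.5,"ty":0,"tz":0,"yaw":0},{"grip":8.54,"tx":0.5,"ty":0,"tz":0,"yaw":0}]'
python3 -m handwheel '[{"grip":8.54,"tx":0.4,"ty":0,"tz":0,"yaw":0},{"grip":8.54,"tx":0.3,"ty":0,"tz":0,"yaw":0},{"grip":8.54,"tx":0.3,"ty":0,"tz":0,"yaw":0},{"grip":8.54,"tx":0.2,"ty":0,"tz":0,"yaw":0},{"grip":8.54,"tx":0.2,"ty":0,"tz":0,"yaw":0}]'
python3 -m handwheel '[{"grip":8.54,"tx":0.2,"ty":0,"tz":0,"yaw":0},{"grip":8.54,"tx":0.2,"ty":0,"tz":0,"yaw":0},{"grip":8.54,"tx":0.2,"ty":0,"tz":0,"yaw":0},{"grip":8.54,"tx":0.2,"ty":0,"tz":0,"yaw":0},{"grip":8.54,"tx":0.2,"ty":0,"tz":0,"yaw":0}]'; done
```

```text
t: 5.3
eef_pos: [0.6721, -0.364, 0.0102]
tool_rot: [0.002, 0.676, 0.737, -0.001]
contact_force: [1.2, -7.5, -0.5]
gripper_width: 1.001
t: 5.8
eef_pos: [0.6703, -0.3524, 0.0103]
tool_rot: [0.002, 0.676, 0.737, -0.001]
contact_force: [1.0, -8.5, -0.1]
gripper_width: 0.999
t: 6.3
eef_pos: [0.6694, -0.3426, 0.0103]
tool_rot: [0.002, 0.676, 0.737, -0.001]
contact_force: [0.9, -7.3, 0.1]
gripper_width: 1.0
```

Contact came about 15 mm earlier than expected, so I'll look before pushing on.

Run:
```python
from h import *
from m import lid
o=get_obs();print(o['contact_force'],o['torque'])
c=snap('side','s1.png');print(lid(c));cv2.imwrite('pics/s1c.png',cv2.resize(c['image'][60:230,190:420],None,fx=3.4,fy=3.4,interpolation=2))
```

```text
[ 0.93240109 -7.28047647  0.05169763] [-1.17603621 -0.11757466  0.01093496]
((660.0596313476562, -204.19839477539062), [146.22059631347656, 213.44447326660156], np.float32(0.10744107))
```

View pics/s1c.png

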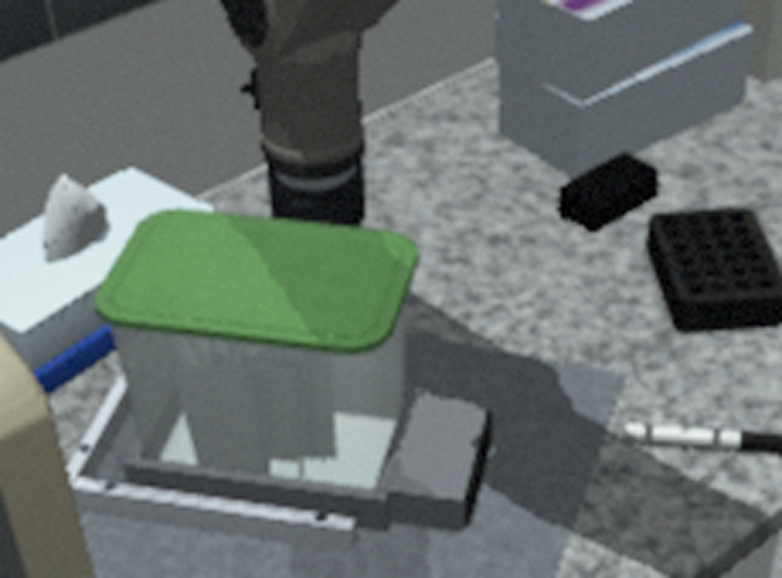

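The box has slid 21 mm upright: the lid rectangle is undistorted, and the foot, near (130,465)–(390,520) in the crop, is nearing the side rail. The moment/force ratio (0.16 m below the flange) fits a low contact. Pushing on gently.

```bash
python3 -m handwheel '[{"grip":8.54,"tx":0.2,"ty":0,"tz":0,"yaw":0},{"grip":8.54,"tx":0.2,"ty":0,"tz":0,"yaw":0},{"grip":8.54,"tx":0.2,"ty":0,"tz":0,"yaw":0},{"grip":8.54,"tx":0.2,"ty":0,"tz":0,"yaw":0},{"grip":8.54,"tx":0.1,"ty":0,"tz":0,"yaw":0}]'
python3 -m handwheel '[{"grip":8.54,"tx":0.1,"ty":0,"tz":0,"yaw":0},{"grip":8.54,"tx":0.1,"ty":0,"tz":0,"yaw":0},{"grip":8.54,"tx":0,"ty":0,"tz":0,"yaw":0}]'
python3 - <<'E'
from h import *
from m import lid
c=snap('side');print(lid(c)); print(get_obs()['torque'])
E
```

```text
t: 6.85
eef_pos: [0.6684, -0.3338, 0.0103]
tool_rot: [0.002, 0.676, 0.737, -0.002]
contact_force: [-1.0, -8.4, 0.0]
gripper_width: 1.0
t: 7.15
eef_pos: [0.6673, -0.3332, 0.0104]
tool_rot: [0.002, 0.677, 0.736, -0.002]
contact_force: [-2.5, -9.5, 0.5]
gripper_width: 1.0
((658.891845703125, -194.7120361328125), [146.7494354248047, 213.81004333496094], np.float32(0.10904958))
[-1.53454783  0.28271626  0.25602153]
```

```bash
python3 -m handwheel '[{"grip":8.54,"tx":-1,"ty":0,"tz":0,"yaw":0},{"grip":8.54,"tx":-3,"ty":0,"tz":0,"yaw":0},{"grip":8.54,"tx":0,"ty":0,"tz":-3,"yaw":0},{"grip":8.54,"tx":0,"ty":0,"tz":-5,"yaw":0},{"grip":8.54,"tx":0,"ty":0,"tz":-5,"yaw":0}]'
python3 -m handwheel '[{"grip":8.54,"tx":0,"ty":0,"tz":-5,"yaw":0},{"grip":8.54,"tx":0,"ty":0,"tz":-5,"yaw":0},{"grip":5,"tx":0,"ty":-3,"tz":-2,"yaw":0},{"grip":5,"tx":0,"ty":-4,"tz":0,"yaw":0},{"grip":5,"tx":0,"ty":-4,"tz":0,"yaw":0}]'
python3 -m handwheel '[{"grip":5,"tx":3,"ty":-3.3,"tz":0,"yaw":0},{"grip":5,"tx":3.6,"ty":-3.3,"tz":0,"yaw":0},{"grip":5,"tx":3.6,"ty":-3.3,"tz":0,"yaw":0},{"grip":5,"tx":3.8,"ty":-0.2,"tz":0,"yaw":0},{"grip":5,"tx":3.8,"ty":0,"tz":0,"yaw":0}]'
python3 - <<'E'
from h import *
from m import lid
c=snap('side');print(lid(c));cv2.imwrite('pics/s2c.png',cv2.resize(c['image'][60:230,190:420],None,fx=3.4,fy=3.4,interpolation=2))
o=get_obs();d=o['eef_pos'][:2]-np.array([.778,-.1175]);print(d@[.9964,.0849],d@[-.0849,.9964],o['eef_pos'])
E
```

```text
t: 7.7
eef_pos: [0.6716, -0.3672, 0.1396]
tool_rot: [-0.001, 0.676, 0.737, -0.0]
contact_force: [1.2, -0.1, 1.4]
gripper_width: 0.998
t: 8.2
eef_pos: [0.562, -0.3771, 0.2603]
tool_rot: [0.001, 0.675, 0.738, 0.0]
contact_force: [-0.1, -0.8, -0.4]
gripper_width: 0.584
t: 8.7
eef_pos: [0.445, -0.2076, 0.2596]
tool_rot: [-0.0, 0.676, 0.737, 0.001]
contact_force: [1.3, 0.3, -0.1]
gripper_width: 0.582
((658.6439208984375, -193.6173095703125), [143.6410675048828, 213.80508422851562], np.float32(0.10348077))
-0.3382595163191961 -0.05481760906867185 [ 0.4456192  -0.20083675  0.25914496]
```

View pics/s2c.png

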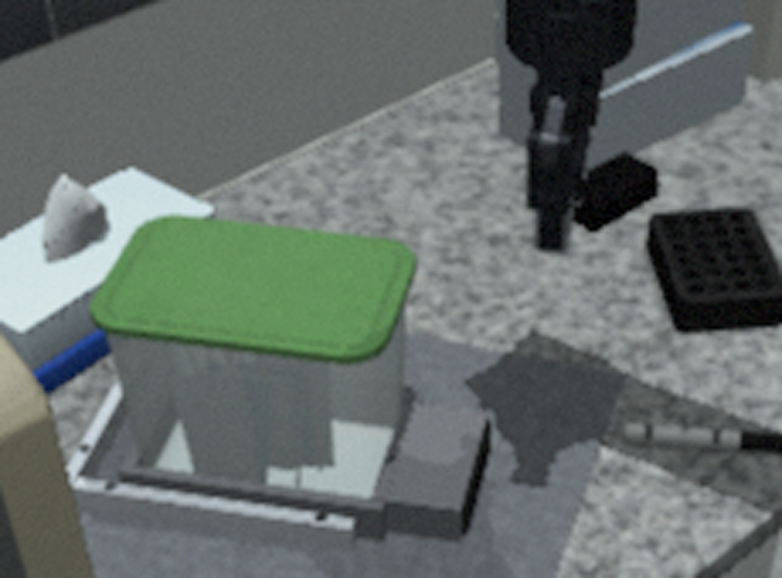

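The box's foot is close along the side rail and about 20 mm short of the rear rail; the step is at (440,460) in the crop. Going down behind the bumper.

```bash
python3 -m handwheel '[{"grip":5,"tx":-1.2,"ty":0,"tz":4,"yaw":0},{"grip":5,"tx":0,"ty":0,"tz":5,"yaw":0},{"grip":5,"tx":0,"ty":0,"tz":5,"yaw":0},{"grip":5,"tx":0,"ty":0,"tz":5,"yaw":0},{"grip":5,"tx":0,"ty":0,"tz":3,"yaw":0}]'
python3 -m handwheel '[{"grip":5,"tx":0,"ty":0,"tz":1.7,"yaw":0},{"grip":5,"tx":0,"ty":0,"tz":1,"yaw":0},{"grip":5,"tx":0,"ty":0.4,"tz":0,"yaw":0},{"grip":5,"tx":0,"ty":0.4,"tz":0,"yaw":0},{"grip":5,"tx":0,"ty":0.4,"tz":0,"yaw":0}]'
python3 -m handwheel '[{"grip":5,"tx":0,"ty":0.4,"tz":0,"yaw":0},{"grip":5,"tx":0,"ty":0.4,"tz":0,"yaw":0},{"grip":5,"tx":0,"ty":0.3,"tz":0,"yaw":0},{"grip":5,"tx":0,"ty":0.3,"tz":0,"yaw":0},{"grip":5,"tx":0,"ty":0.2,"tz":0,"yaw":0}]'
```

```text
t: 9.25
eef_pos: [0.446, -0.2199, 0.0362]
tool_rot: [-0.002, 0.675, 0.737, -0.001]
contact_force: [-0.4, 0.5, 0.5]
gripper_width: 0.587
t: 9.75
eef_pos: [0.461, -0.22, 0.0135]
tool_rot: [0.001, 0.676, 0.737, 0.001]
contact_force: [0.2, 0.2, 0.2]
gripper_width: 0.585
t: 10.25
eef_pos: [0.4757, -0.2183, 0.0123]
tool_rot: [0.0, 0.676, 0.737, 0.0]
contact_force: [-0.1, 0.1, 0.9]
gripper_width: 0.583
```

```bash
python3 -m handwheel '[{"grip":5,"tx":0,"ty":0.3,"tz":0,"yaw":0},{"grip":5,"tx":0,"ty":0.2,"tz":0,"yaw":0},{"grip":5,"tx":0,"ty":0.2,"tz":0,"yaw":0},{"grip":5,"tx":0,"ty":0.2,"tz":0,"yaw":0},{"grip":5,"tx":0,"ty":0.2,"tz":0,"yaw":0}]'
python3 -m handwheel '[{"grip":5,"tx":0,"ty":0.2,"tz":0,"yaw":0},{"grip":5,"tx":0,"ty":0.2,"tz":0,"yaw":0},{"grip":5,"tx":0,"ty":0.2,"tz":0,"yaw":0},{"grip":5,"tx":0,"ty":0.2,"tz":0,"yaw":0},{"grip":5,"tx":0,"ty":0.2,"tz":0,"yaw":0}]'
python3 - <<'E'
from h import *
from m import lid
c=snap('side');print(lid(c)); print(get_obs()['torque'])
E
```

```text
t: 10.75
eef_pos: [0.4856, -0.2174, 0.0121]
tool_rot: [-0.001, 0.676, 0.737, -0.0]
contact_force: [-5.0, -1.6, 3.9]
gripper_width: 0.585
t: 11.25
eef_pos: [0.4877, -0.2167, 0.0114]
tool_rot: [-0.007, 0.676, 0.737, -0.004]
contact_force: [-19.6, -0.9, 18.1]
gripper_width: 0.587
((660.4440307617188, -193.16757202148438), [143.32656860351562, 213.26123046875], np.float32(0.09564858))
[0.34273008 3.56628554 0.49728705]
```

Force is rising in both x and z, and the moment says the contact is low. It looks like the fingers drag the rubber bumper downward, so I'll relieve z.

```bash
python3 -m handwheel '[{"grip":5,"tx":0,"ty":0,"tz":-0.2,"yaw":0},{"grip":5,"tx":0,"ty":0,"tz":-0.1,"yaw":0}]'
python3 -m handwheel '[{"grip":5,"tx":0,"ty":0,"tz":-0.2,"yaw":0},{"grip":5,"tx":0,"ty":0,"tz":0,"yaw":0}]'
python3 - <<'E'
from h import *
from m import lid
o=get_obs();print(o['torque'],o['contact_force'])
c=snap('side');print(lid(c));cv2.imwrite('pics/s3c.png',cv2.resize(c['image'][60:230,190:420],None,fx=3.4,fy=3.4,interpolation=2))
E
```

```text
t: 11.5
eef_pos: [0.4932, -0.2162, 0.0143]
tool_rot: [-0.002, 0.676, 0.737, -0.001]
contact_force: [-4.8, -0.2, -3.9]
gripper_width: 0.587
t: 11.7
eef_pos: [0.4953, -0.2163, 0.0169]
tool_rot: [-0.001, 0.676, 0.737, -0.0]
contact_force: [-5.3, 0.3, -3.7]
gripper_width: 0.585
[-0.06070245  1.02044985  0.12702509] [-5.32485035  0.31546412 -3.6574635 ]
((671.2557373046875, -195.07147216796875), [143.74021911621094, 212.28294372558594], np.float32(0.113728315))
```

View pics/s3c.png

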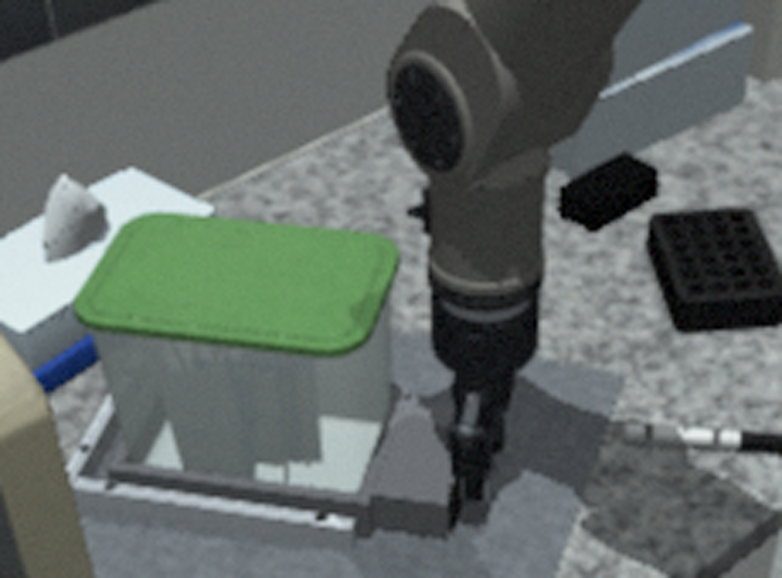

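Relieving z freed it. The box slid about 11 mm upright and the fingers are on the bumper (460,480 in the crop). Continuing with z relief.

```bash
python3 -m handwheel '[{"grip":5,"tx":0,"ty":0.15,"tz":0,"yaw":0},{"grip":5,"tx":0,"ty":0.15,"tz":0,"yaw":0},{"grip":5,"tx":0,"ty":0.15,"tz":-0.05,"yaw":0}]'
python3 -m handwheel '[{"grip":5,"tx":0,"ty":0.15,"tz":0,"yaw":0},{"grip":5,"tx":0,"ty":0.15,"tz":-0.05,"yaw":0},{"grip":5,"tx":0,"ty":0.1,"tz":0,"yaw":0}]'
python3 - <<'E'
from h import *
from m import lid
c=snap('side');print(lid(c)); print(get_obs()['torque'])
E
```

```text
t: 12.05
eef_pos: [0.5007, -0.216, 0.0176]
tool_rot: [-0.0, 0.676, 0.737, -0.0]
contact_force: [-4.3, 0.0, -4.5]
gripper_width: 0.585
t: 12.35
eef_pos: [0.505, -0.2158, 0.0184]
tool_rot: [0.0, 0.676, 0.737, 0.0]
contact_force: [-5.4, 0.2, -2.9]
gripper_width: 0.588
((681.933349609375, -196.01010131835938), [143.99267578125, 211.69512939453125], np.float32(0.11669744))
[-0.12716171  0.80843967  0.05599093]
```

```bash
python3 -m handwheel '[{"grip":5,"tx":0,"ty":0.15,"tz":0,"yaw":0},{"grip":5,"tx":0,"ty":0.15,"tz":-0.03,"yaw":0},{"grip":5,"tx":0,"ty":0.1,"tz":0,"yaw":0}]'
python3 -m handwheel '[{"grip":5,"tx":0,"ty":0.15,"tz":0,"yaw":0},{"grip":5,"tx":0,"ty":0.15,"tz":-0.03,"yaw":0},{"grip":5,"tx":0,"ty":0.1,"tz":0,"yaw":0}]'
python3 - <<'E'
from h import *
from m import lid
c=snap('side');print(lid(c)); print(get_obs()['torque'])
E
```

```text
t: 12.7
eef_pos: [0.5086, -0.2157, 0.0186]
tool_rot: [-0.0, 0.676, 0.737, -0.0]
contact_force: [-5.6, -0.5, -3.6]
gripper_width: 0.587
t: 13.0
eef_pos: [0.5129, -0.2152, 0.0189]
tool_rot: [0.0, 0.676, 0.737, 0.0]
contact_force: [-5.7, -1.1, -3.7]
gripper_width: 0.585
((686.0869140625, -192.80816650390625), [143.4068603515625, 214.1094512939453], np.float32(0.08855998))
[-0.14428477  1.04865558 -0.06185512]
```

```bash
python3 -m handwheel '[{"grip":5,"tx":0,"ty":0.15,"tz":0,"yaw":0},{"grip":5,"tx":0,"ty":0.15,"tz":-0.03,"yaw":0},{"grip":5,"tx":0,"ty":0.1,"tz":0,"yaw":0}]'
python3 -m handwheel '[{"grip":5,"tx":0,"ty":0.1,"tz":0,"yaw":0},{"grip":5,"tx":0,"ty":0.1,"tz":-0.03,"yaw":0},{"grip":5,"tx":0,"ty":0,"tz":0,"yaw":0}]'
python3 - <<'E'
from h import *
from m import lid
c=snap('side');print(lid(c));cv2.imwrite('pics/s4c.png',cv2.resize(c['image'][130:220,200:340],None,fx=5.6,fy=5.6,interpolation=2))
E
```

```text
t: 13.35
eef_pos: [0.5168, -0.2148, 0.0192]
tool_rot: [0.0, 0.676, 0.737, 0.0]
contact_force: [-5.5, -1.0, -3.2]
gripper_width: 0.588
t: 13.65
eef_pos: [0.519, -0.2145, 0.0195]
tool_rot: [0.0, 0.676, 0.737, 0.0]
contact_force: [-3.8, -0.8, -3.2]
gripper_width: 0.589
((692.3070068359375, -191.7529296875), [143.27491760253906, 214.1967010498047], np.float32(0.09536255))
```

View pics/s4c.png

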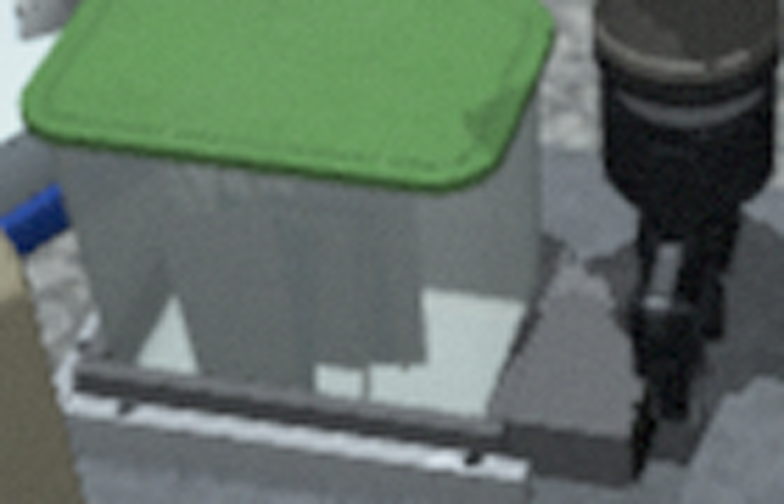

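The foot's rear-left corner (80,365 in the crop) is close to the rear rail, with no stop force yet. Continuing.

```bash
python3 -m handwheel '[{"grip":5,"tx":0,"ty":0.1,"tz":0,"yaw":0},{"grip":5,"tx":0,"ty":0.1,"tz":-0.03,"yaw":0},{"grip":5,"tx":0,"ty":0.1,"tz":0,"yaw":0}]'
python3 -m handwheel '[{"grip":5,"tx":0,"ty":0.1,"tz":0,"yaw":0},{"grip":5,"tx":0,"ty":0.1,"tz":0,"yaw":0}]'
python3 -m handwheel '[{"grip":5,"tx":0,"ty":0.1,"tz":0,"yaw":0},{"grip":5,"tx":0,"ty":0.1,"tz":0,"yaw":0}]'
python3 - <<'E'
from h import *
from m import lid
c=snap('side');print(lid(c)); print(get_obs()['torque'])
E
```

```text
t: 14.0
eef_pos: [0.5199, -0.2145, 0.0195]
tool_rot: [-0.001, 0.676, 0.737, -0.001]
contact_force: [-11.1, -2.0, 2.3]
gripper_width: 0.588
t: 14.2
eef_pos: [0.52, -0.2145, 0.0195]
tool_rot: [-0.003, 0.676, 0.737, -0.002]
contact_force: [-15.4, -0.1, 7.9]
gripper_width: 0.589
t: 14.4
eef_pos: [0.52, -0.2145, 0.0194]
tool_rot: [-0.004, 0.676, 0.737, -0.003]
contact_force: [-20.5, -1.5, 12.0]
gripper_width: 0.585
((692.5552368164062, -191.32435607910156), [142.72091674804688, 214.0367889404297], np.float32(0.09015622))
[-0.08548474  3.94068897  0.24225782]
```

```bash
python3 -m handwheel '[{"grip":5,"tx":0,"ty":0,"tz":-0.15,"yaw":0},{"grip":5,"tx":0,"ty":0,"tz":-0.1,"yaw":0},{"grip":5,"tx":0,"ty":0,"tz":-0.1,"yaw":0}]'
python3 - <<'E'
from h import *
from m import lid
c=snap('side');print(lid(c)); print(get_obs()['torque'])
E
```

```text
t: 14.75
eef_pos: [0.5203, -0.215, 0.022]
tool_rot: [-0.003, 0.676, 0.737, -0.003]
contact_force: [-14.4, -4.0, -4.7]
gripper_width: 0.585
((694.6676025390625, -192.87942504882812), [143.37388610839844, 212.86375427246094], np.float32(0.09885781))
[-0.83493506  3.05068174  0.40235104]
```

The box holds at 14–20 N without moving, so it is on the rear rail. Now back off, go around over the top, and give a final side push.

```bash
python3 -m handwheel '[{"grip":5,"tx":0,"ty":-1,"tz":0,"yaw":0},{"grip":5,"tx":0,"ty":-3,"tz":0,"yaw":0},{"grip":5,"tx":0,"ty":0,"tz":-5,"yaw":0},{"grip":5,"tx":0,"ty":0,"tz":-5,"yaw":0},{"grip":5,"tx":0,"ty":0,"tz":-5,"yaw":0}]'
python3 -m handwheel '[{"grip":8.54,"tx":0,"ty":0,"tz":-5,"yaw":0},{"grip":8.54,"tx":-3,"ty":0,"tz":-3,"yaw":0},{"grip":8.54,"tx":-4,"ty":0,"tz":0,"yaw":0},{"grip":8.54,"tx":-5,"ty":0,"tz":0,"yaw":0},{"grip":8.54,"tx":-5,"ty":0,"tz":0,"yaw":0}]'
python3 -m handwheel '[{"grip":8.54,"tx":0,"ty":4,"tz":0,"yaw":0},{"grip":8.54,"tx":0,"ty":5,"tz":0,"yaw":0},{"grip":8.54,"tx":0,"ty":5,"tz":0,"yaw":0},{"grip":8.54,"tx":0,"ty":5,"tz":0,"yaw":0},{"grip":8.54,"tx":0,"ty":0,"tz":0,"yaw":0}]'
python3 - <<'E'
from h import *
from m import lid
c=snap('side');print(lid(c))
o=get_obs();d=o['eef_pos'][:2]-np.array([.778,-.1175]);print(d@[.9964,.0849],d@[-.0849,.9964],o['eef_pos'])
E
```

```text
t: 15.3
eef_pos: [0.4879, -0.2176, 0.1765]
tool_rot: [0.002, 0.675, 0.737, 0.001]
contact_force: [1.7, -0.4, 0.2]
gripper_width: 0.581
t: 15.8
eef_pos: [0.5036, -0.3884, 0.2558]
tool_rot: [0.003, 0.674, 0.738, 0.002]
contact_force: [1.1, -0.4, -0.3]
gripper_width: 1.0
t: 16.3
eef_pos: [0.6991, -0.3647, 0.2518]
tool_rot: [0.002, 0.672, 0.741, 0.003]
contact_force: [0.3, 0.2, 0.0]
gripper_width: 1.002
((692.44775390625, -192.16810607910156), [144.00184631347656, 214.34649658203125], np.float32(0.090880774))
-0.10341242451390095 -0.24162988996306675 [ 0.69547597 -0.3670345   0.25247579]
```

```bash
python3 -m handwheel '[{"grip":8.54,"tx":-0.5,"ty":-0.5,"tz":3,"yaw":0},{"grip":8.54,"tx":0,"ty":0,"tz":5,"yaw":0},{"grip":8.54,"tx":0,"ty":0,"tz":5,"yaw":0},{"grip":8.54,"tx":0,"ty":0,"tz":5,"yaw":0},{"grip":8.54,"tx":0,"ty":0,"tz":3,"yaw":0}]'
python3 -m handwheel '[{"grip":8.54,"tx":0,"ty":0,"tz":2,"yaw":0},{"grip":8.54,"tx":0,"ty":0,"tz":1.2,"yaw":0},{"grip":8.54,"tx":0.5,"ty":0,"tz":0,"yaw":0},{"grip":8.54,"tx":0.5,"ty":0,"tz":0,"yaw":0},{"grip":8.54,"tx":0.5,"ty":0,"tz":0,"yaw":0}]'
python3 -m handwheel '[{"grip":8.54,"tx":0.3,"ty":0,"tz":0,"yaw":0},{"grip":8.54,"tx":0.3,"ty":0,"tz":0,"yaw":0},{"grip":8.54,"tx":0.3,"ty":0,"tz":0,"yaw":0},{"grip":8.54,"tx":0.3,"ty":0,"tz":0,"yaw":0},{"grip":8.54,"tx":0.3,"ty":0,"tz":0,"yaw":0}]'
```

```text
t: 16.85
eef_pos: [0.6842, -0.3752, 0.0405]
tool_rot: [-0.001, 0.676, 0.737, 0.0]
contact_force: [-0.5, 0.4, 0.2]
gripper_width: 1.002
t: 17.35
eef_pos: [0.6856, -0.3608, 0.0137]
tool_rot: [0.002, 0.675, 0.737, 0.001]
contact_force: [0.4, 0.5, -0.2]
gripper_width: 0.999
t: 17.85
eef_pos: [0.6827, -0.3456, 0.0113]
tool_rot: [-0.0, 0.676, 0.737, -0.0]
contact_force: [-0.1, 1.1, 0.7]
gripper_width: 1.003
```

```bash
python3 -m handwheel '[{"grip":8.54,"tx":0.3,"ty":0,"tz":0,"yaw":0},{"grip":8.54,"tx":0.3,"ty":0,"tz":0,"yaw":0},{"grip":8.54,"tx":0.3,"ty":0,"tz":0,"yaw":0},{"grip":8.54,"tx":0.2,"ty":0,"tz":0,"yaw":0},{"grip":8.54,"tx":0.2,"ty":0,"tz":0,"yaw":0}]'
python3 -m handwheel '[{"grip":8.54,"tx":0.15,"ty":0,"tz":0,"yaw":0},{"grip":8.54,"tx":0.15,"ty":0,"tz":0,"yaw":0},{"grip":8.54,"tx":0.15,"ty":0,"tz":0,"yaw":0}]'
python3 -m handwheel '[{"grip":8.54,"tx":0.15,"ty":0,"tz":0,"yaw":0},{"grip":8.54,"tx":0.15,"ty":0,"tz":0,"yaw":0}]'
```

```text
t: 18.35
eef_pos: [0.6817, -0.3331, 0.0114]
tool_rot: [0.0, 0.676, 0.737, -0.0]
contact_force: [0.3, -3.6, -1.4]
gripper_width: 0.998
t: 18.65
eef_pos: [0.6809, -0.332, 0.012]
tool_rot: [0.002, 0.676, 0.737, -0.001]
contact_force: [0.6, -9.5, -0.4]
gripper_width: 0.999
t: 18.85
eef_pos: [0.6813, -0.3315, 0.0131]
tool_rot: [0.004, 0.677, 0.736, -0.002]
contact_force: [2.4, -13.6, 0.9]
gripper_width: 0.995
```

```bash
python3 -m handwheel '[{"grip":8.54,"tx":0.15,"ty":0,"tz":0,"yaw":0},{"grip":8.54,"tx":0.15,"ty":0,"tz":0.1,"yaw":0},{"grip":8.54,"tx":0,"ty":0,"tz":0,"yaw":0}]'
python3 -m handwheel '[{"grip":8.54,"tx":-1,"ty":0,"tz":0,"yaw":0},{"grip":8.54,"tx":-4,"ty":0,"tz":0,"yaw":0},{"grip":8.54,"tx":-1,"ty":0,"tz":-3,"yaw":0},{"grip":8.54,"tx":0,"ty":0,"tz":-5,"yaw":0},{"grip":8.54,"tx":0,"ty":0,"tz":-5,"yaw":0}]'
python3 - <<'E'
from h import *
from m import lid
c=snap('side');print(lid(c));cv2.imwrite('pics/s5c.png',cv2.resize(c['image'][130:220,200:340],None,fx=5.6,fy=5.6,interpolation=2))
E
```

```text
t: 19.15
eef_pos: [0.6822, -0.3311, 0.0135]
tool_rot: [0.007, 0.677, 0.736, -0.002]
contact_force: [4.9, -16.2, 1.6]
gripper_width: 0.998
t: 19.65
eef_pos: [0.6848, -0.382, 0.1402]
tool_rot: [-0.002, 0.676, 0.737, -0.0]
contact_force: [1.2, 0.1, -0.0]
gripper_width: 0.997
((692.6727905273438, -189.6576385498047), [143.47071838378906, 214.36167907714844], np.float32(0.10179877))
```

View pics/s5c.png

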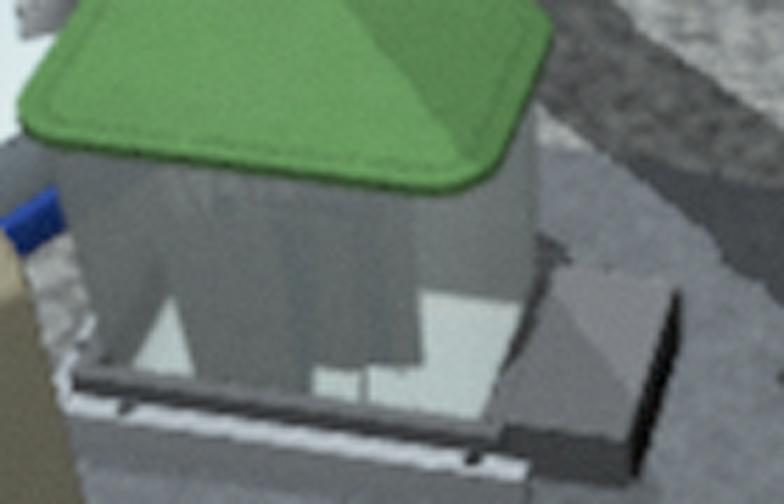

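The foot's left edge runs alongside the rail top with an even dark band, from (80,390) to (500,445) in the crop. I'll check parallelism and gap numerically.

```bash
cat > g.py <<'E'
from h import *
def run(c):
    g=cv2.cvtColor(c['image'],cv2.COLOR_BGR2GRAY).astype(float); A=[];B=[];C=[]
    for u in range(220,286,3):
        v0=130+(412+(u-200)*5.6*0.15-12)/5.6; vs=np.arange(v0-9,v0+6,.1)
        p=cv2.remap(g.astype(np.float32),np.full((len(vs),1),u,np.float32),vs.astype(np.float32)[:,None],1)[:,0]
        ip=30+np.argmax(p[30:]); im=max(0,ip-55)+np.argmin(p[max(0,ip-55):ip]); it=max(0,im-40)+np.argmax(p[max(0,im-40):im])
        e1=im+np.argmax(p[im:ip]>(p[im]+p[ip])/2); e2=it+np.argmax(p[it:im]<(p[it]+p[im])/2)
        A.append(ray(c,u,vs[e1],.028)[:2]);B.append(ray(c,u,vs[e2],.038)[:2])
    def fit(X):
        X=np.array(X)*1000;k=np.polyfit(X[:,0],X[:,1],1)
        r=np.abs(X[:,1]-np.polyval(k,X[:,0]));X=X[r<=np.median(r)*2.5];return np.polyfit(X[:,0],X[:,1],1),np.std(X[:,1]-np.polyval(np.polyfit(X[:,0],X[:,1],1),X[:,0])),len(X)
    a,b=fit(A),fit(B); print('rail',a,'foot',b)
    for x in(600,690,780):print('gap mm at x',x,np.polyval(a[0],x)-np.polyval(b[0],x))
if __name__=='__main__': run(snap('side'))
E
python3 g.py
python3 -m handwheel '[{"grip":8.54,"tx":0,"ty":0,"tz":-5,"yaw":0},{"grip":8.54,"tx":0,"ty":0,"tz":-5,"yaw":0},{"grip":8.54,"tx":0,"ty":0,"tz":-5,"yaw":0},{"grip":8.54,"tx":-3,"ty":-3,"tz":-2,"yaw":0},{"grip":8.54,"tx":-3,"ty":-4,"tz":0,"yaw":0}]'
python3 -m handwheel '[{"grip":8.54,"tx":-4,"ty":0,"tz":0,"yaw":0},{"grip":8.54,"tx":-5,"ty":0,"tz":0,"yaw":0},{"grip":8.54,"tx":-5,"ty":0,"tz":0,"yaw":0},{"grip":8.54,"tx":-5,"ty":0,"tz":0,"yaw":0},{"grip":8.54,"tx":-2,"ty":0,"tz":0,"yaw":0}]'
python3 - <<'E'
from h import *
from m import lid
c=snap('top');print(lid(c));cv2.imwrite('pics/t2c.png',cv2.resize(c['image'][95:235,225:365],None,fx=4.2,fy=4.2,interpolation=2))
E
```

```text
rail (array([ 9.45932719e-02, -1.88855113e+02]), np.float64(0.4404567942110871), 20) foot (array([ 9.29144211e-02, -1.89925383e+02]), np.float64(0.43848780851871755), 19)
gap mm at x 600 2.0775805281836597
gap mm at x 690 2.2286771040451754
gap mm at x 780 2.3797736799066627
t: 20.25
eef_pos: [0.6246, -0.4471, 0.3146]
tool_rot: [0.003, 0.673, 0.739, 0.001]
contact_force: [-0.6, -0.6, -0.2]
gripper_width: 1.0
t: 20.75
eef_pos: [0.6367, -0.6614, 0.3067]
tool_rot: [-0.002, 0.677, 0.736, -0.001]
contact_force: [-0.7, -0.3, -0.2]
gripper_width: 1.0
((694.690673828125, -191.0328826904297), [139.8064422607422, 216.88035583496094], np.float32(0.10057175))
```

View pics/t2c.png

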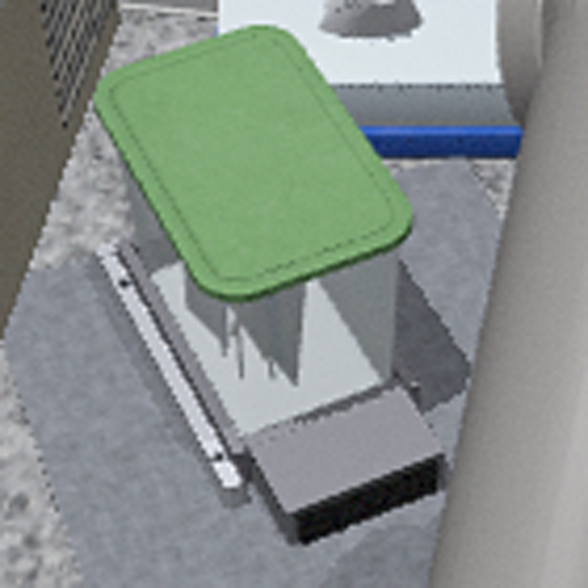

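The top view shows the foot parallel to and against the side rail, from (115,250) to (240,480) in the crop, and the step clear at (350,450). The side edge fits agree to within 0.002 rad. Next I check the rear gap from the rail end and step positions.

Run:
```python
from h import *
c=snap('top')
f=lambda x,y,z:ray(c,225+x/4.2,95+y/4.2,z)[:2]*1000
e=np.array([np.cos(.094),np.sin(.094)]);n=np.array([-e[1],e[0]])
for k,x,y,z in[('railEndOut',222,487,.028),('railEndIn',241,480,.028),('railCornerOut',98,255,.028),('stepNL',303,512,.038),('stepNR',440,455,.038)]:
    p=f(x,y,z);print(k,p.round(1),'along',(p@e).round(1),'lat',(p@n).round(1))
C=np.array([693.7,-190.4]);print('centre',C@e,C@n)
```

```text
railEndOut [ 571.7 -123.6] along 557.6 lat -176.7
railEndIn [ 572.6 -136.4] along 557.3 lat -189.5
railCornerOut [ 790.6 -104. ] along 777.3 lat -177.7
stepNL [ 528.4 -162.7] along 510.8 lat -211.6
stepNR [ 539.4 -256.9] along 512.9 lat -306.4
centre 672.7662349820134 -254.6712450751487
```

```bash
python3 -m handwheel '[{"grip":5,"tx":2,"ty":-3,"tz":0,"yaw":0},{"grip":5,"tx":4,"ty":-3,"tz":0,"yaw":0},{"grip":5,"tx":4,"ty":-3,"tz":0,"yaw":0},{"grip":5,"tx":4.6,"ty":-1.4,"tz":0,"yaw":0},{"grip":5,"tx":4.8,"ty":0,"tz":0,"yaw":0}]'
python3 -m handwheel '[{"grip":5,"tx":4.8,"ty":0,"tz":0,"yaw":0},{"grip":5,"tx":4.8,"ty":0,"tz":0,"yaw":0},{"grip":5,"tx":4.8,"ty":0,"tz":0,"yaw":0},{"grip":5,"tx":4.8,"ty":0,"tz":0,"yaw":0},{"grip":5,"tx":4.4,"ty":0,"tz":0,"yaw":0}]'
python3 -m handwheel '[{"grip":5,"tx":0,"ty":0,"tz":0,"yaw":0},{"grip":5,"tx":0,"ty":0,"tz":0,"yaw":0}]'
python3 - <<'E'
from h import *
p=get_obs()['eef_pos']*1000;e=np.array([np.cos(.094),np.sin(.094)]);n=np.array([-e[1],e[0]]);print(p,p[:2]@e,p[:2]@n)
E
```

```text
t: 21.35
eef_pos: [0.5169, -0.472, 0.3111]
tool_rot: [0.0, 0.676, 0.737, 0.0]
contact_force: [1.3, 0.2, 1.1]
gripper_width: 0.585
t: 21.85
eef_pos: [0.4989, -0.2347, 0.3105]
tool_rot: [-0.0, 0.674, 0.738, 0.001]
contact_force: [1.4, -0.4, 0.4]
gripper_width: 0.587
t: 22.05
eef_pos: [0.4996, -0.2365, 0.3108]
tool_rot: [0.0, 0.674, 0.739, 0.001]
contact_force: [-0.2, -0.4, -0.2]
gripper_width: 0.588
[ 499.60832    -236.54830225  310.77795165] 475.19986591591135 -282.3980526603556
```

```bash
python3 -m handwheel '[{"grip":5,"tx":2.6,"ty":-1.2,"tz":0,"yaw":0},{"grip":5,"tx":0,"ty":0,"tz":4,"yaw":0},{"grip":5,"tx":0,"ty":0,"tz":5,"yaw":0},{"grip":5,"tx":0,"ty":0,"tz":5,"yaw":0},{"grip":5,"tx":0,"ty":0,"tz":5,"yaw":0}]'
python3 -m handwheel '[{"grip":5,"tx":0,"ty":0,"tz":5,"yaw":0},{"grip":5,"tx":0,"ty":0,"tz":3,"yaw":0},{"grip":5,"tx":0,"ty":0,"tz":2,"yaw":0},{"grip":5,"tx":0,"ty":0.5,"tz":0,"yaw":0},{"grip":5,"tx":0,"ty":0.5,"tz":0,"yaw":0}]'
python3 -m handwheel '[{"grip":5,"tx":0,"ty":0.5,"tz":0,"yaw":0},{"grip":5,"tx":0,"ty":0.5,"tz":0,"yaw":0},{"grip":5,"tx":0,"ty":0.4,"tz":0,"yaw":0},{"grip":5,"tx":0,"ty":0.3,"tz":0,"yaw":0},{"grip":5,"tx":0,"ty":0.2,"tz":0,"yaw":0}]'
```

```text
t: 22.55
eef_pos: [0.4852, -0.2154, 0.1191]
tool_rot: [0.001, 0.676, 0.737, 0.0]
contact_force: [1.7, 0.3, -0.7]
gripper_width: 0.587
t: 23.05
eef_pos: [0.4957, -0.2144, 0.0207]
tool_rot: [0.0, 0.676, 0.737, -0.0]
contact_force: [0.4, -0.7, -0.4]
gripper_width: 0.588
t: 23.55
eef_pos: [0.5148, -0.2114, 0.0207]
tool_rot: [0.0, 0.675, 0.737, 0.0]
contact_force: [-0.2, -0.8, -0.7]
gripper_width: 0.585
```

Earlier end position was x = 0.520 at about y = -0.215. Now a gentle contact.

```bash
python3 -m handwheel '[{"grip":5,"tx":0,"ty":0.15,"tz":0,"yaw":0},{"grip":5,"tx":0,"ty":0.15,"tz":0,"yaw":0},{"grip":5,"tx":0,"ty":0.15,"tz":0,"yaw":0},{"grip":5,"tx":0,"ty":0.15,"tz":0,"yaw":0}]'
python3 -m handwheel '[{"grip":5,"tx":0,"ty":0.15,"tz":0,"yaw":0},{"grip":5,"tx":0,"ty":0.15,"tz":-0.05,"yaw":0}]'
python3 -m handwheel '[{"grip":5,"tx":0,"ty":0.15,"tz":-0.1,"yaw":0},{"grip":5,"tx":0,"ty":0,"tz":-0.1,"yaw":0}]'
```

```text
t: 23.95
eef_pos: [0.5196, -0.211, 0.0202]
tool_rot: [-0.001, 0.676, 0.737, -0.0]
contact_force: [-4.4, -0.3, 3.1]
gripper_width: 0.586
t: 24.15
eef_pos: [0.5197, -0.211, 0.0202]
tool_rot: [-0.003, 0.676, 0.737, -0.002]
contact_force: [-10.9, -1.5, 2.9]
gripper_width: 0.586
t: 24.35
eef_pos: [0.5199, -0.2109, 0.0212]
tool_rot: [-0.003, 0.676, 0.737, -0.003]
contact_force: [-7.2, -2.5, -3.4]
gripper_width: 0.583
```

Stalled at the same place (0.520), so it is on the rear rail. Retract and do a last check.

```bash
python3 -m handwheel '[{"grip":5,"tx":0,"ty":-1,"tz":0,"yaw":0},{"grip":5,"tx":0,"ty":-4,"tz":0,"yaw":0},{"grip":5,"tx":0,"ty":0,"tz":-5,"yaw":0},{"grip":5,"tx":0,"ty":0,"tz":-5,"yaw":0},{"grip":5,"tx":0,"ty":0,"tz":-5,"yaw":0}]'
python3 -m handwheel '[{"grip":5,"tx":0,"ty":0,"tz":-5,"yaw":0},{"grip":5,"tx":0,"ty":0,"tz":-4,"yaw":0},{"grip":5,"tx":-4,"ty":0,"tz":-2,"yaw":0},{"grip":5,"tx":-5,"ty":0,"tz":0,"yaw":0},{"grip":5,"tx":-5,"ty":0,"tz":0,"yaw":0}]'
python3 -m handwheel '[{"grip":5,"tx":-5,"ty":0,"tz":0,"yaw":0},{"grip":5,"tx":-5,"ty":0,"tz":0,"yaw":0},{"grip":5,"tx":-4,"ty":0,"tz":0,"yaw":0},{"grip":5,"tx":0,"ty":0,"tz":0,"yaw":0},{"grip":5,"tx":0,"ty":0,"tz":0,"yaw":0}]'
python3 - <<'E'
from h import *
from m import lid
import g
c=snap('side');print(lid(c));g.run(c);c=snap('top','t3.png');print(lid(c))
E
```

```text
t: 24.85
eef_pos: [0.4744, -0.215, 0.1746]
tool_rot: [0.0, 0.676, 0.737, 0.0]
contact_force: [2.0, 0.6, -0.3]
gripper_width: 0.582
t: 25.35
eef_pos: [0.4883, -0.3555, 0.2846]
tool_rot: [0.002, 0.675, 0.738, 0.001]
contact_force: [1.3, -0.2, -0.6]
gripper_width: 0.587
t: 25.85
eef_pos: [0.4987, -0.4947, 0.2824]
tool_rot: [-0.0, 0.676, 0.737, -0.0]
contact_force: [0.1, 1.0, -1.1]
gripper_width: 0.58
((692.8226318359375, -189.61424255371094), [143.6077880859375, 214.13995361328125], np.float32(0.103553295))
rail (array([ 9.15909935e-02, -1.86760137e+02]), np.float64(0.42623079143903103), 19) foot (array([ 9.6241133e-02, -1.9214205e+02]), np.float64(0.5297593366002986), 21)
gap mm at x 600 2.591829985829861
gap mm at x 690 2.1733174362956618
gap mm at x 780 1.754804886761491
((710.4368896484375, -143.61212158203125), [47.84032440185547, 176.17886352539062], np.float32(0.077118106))
```

View pics/t3.png

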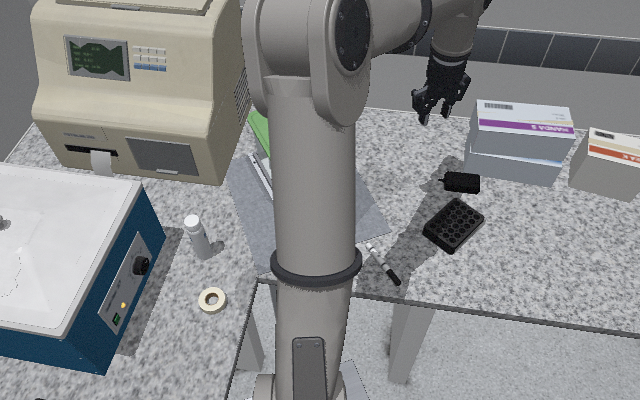

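The arm hides the box here. The bottle (195,235), tape (211,300), marker (383,265) and rack (455,225) are at their first pixel positions. The side view shows the box unmoved and parallel to the rail, so I'm handing in.

```bash
python3 -c "
from station import *
hand_in()"
```

```text
the job is handed in; nothing more can be done
```

I pushed the box into the corner stop and handed the job in at about 26 s, with the arm clear. It is standing upright. I saw nothing to suggest it is not flush, but the rear contact is partly inferred.

I pushed low from the right onto the side rail, then at the bumper onto the rear rail. A second push on each side followed.

**Last checks**
- **Rear rail:** the bumper push stalled at the same point both times (x = 0.520). The first stall held at about 20 N. The repeat reached only about 11 N, which is close to the box's own sliding force.
- **Positions (top view, before the last bumper push):** the step's near edge and the box's sideways position were within 0.3 mm of home. The lid centre read 1.7 mm short of the rear rail.
- **Side rail:** the last side push reached 16 N with almost no movement. The foot and rail are parallel to within about 0.005 rad in the side view.
- **Bystanders:** the bottle, tape, marker and rack look unmoved in the last top picture.

**What disagreed or could not be checked**
- The side-view edge fit shows a steady apparent gap of about 2 mm at the side rail. I put this down to calibration and edge blur, because the forces and the top view show contact.
- My first estimate of the stop corner was about 12 mm short along x. The rail's near end and the contact later corrected it.
- The side push made contact about 13 mm earlier than the given finger width implied. The measured moment fits a low contact, but I could not see it.
- The first bumper push jammed at about 20 N because the fingers dragged the bumper down. Raising the tool slightly freed it.
- The arm hid the box in the final top picture, so its final pose is confirmed only from the side camera.

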